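# Clear the sprung gluing press and hold its jaw open at the marker

### The job

Get the sprung gluing press ready for the violin maker: first clear its slideway, putting the leftover square corner block down in the tray with the other blocks and the leftover round spool in the tray with the other spools. Only then take the jaw's crossbar with the gripper and pull the jaw open against its spring until its pointer is level with the brass marker, and finish while still holding it there, since it shuts if let go. Leave the other things on the bench, and those already in the trays, where they are.

Things in the scene. Friction and masses are not known exactly. Their poses are not given: they have to be found in the camera images.
- press: Sprung gluing press, fixed: pale board 290 x 160 x 18 mm. Origin: centre of its underside; x along the slideway, away from the robot, z up. Dark fixed jaw (top 70 mm above the bench) at x = 100 to 130 mm; low front stop (top 36 mm) at x = -141 to -123 mm. Between front stop and sliding jaw the flat board top, 18 mm above the bench, is the slideway on which the two leftovers stand.
- jaw: Sliding wooden jaw of the press, 50 mm long (x), 100 mm wide, with a crossbar handle. A spring holds it shut against the fixed jaw, its front face then at press x = 50 mm. It slides only along press -x (towards the robot), up to 90 mm; the spring pulls 4 N when shut, 13 N at 70 mm, and shuts it when let go. Origin: the press's origin when shut, moving with the jaw; axes as the press.
- jaw_bar (a point): Centre of the jaw's crossbar: level round steel bar, 16 mm diameter, 90 mm long along press y, centre 100 mm above the bench, on a post 14 (x) x 22 (y) mm. Below it the jaw's body tops out 50 mm above the bench; a cork plate 23 to 29 mm beyond the bar along x tops out at 70 mm. Can be pinched from above, fingers before and behind it. Axes as the press.
- jaw_pointer (a point): Tip of the small steel pointer (4 mm wide) on the +y side of the jaw, 47.5 mm above the bench, 20 mm farther along press x and 62 mm along press +y from the bar's centre. It moves with the jaw.
- marker: Brass marker post, 10 x 10 mm, 31.5 mm tall, fixed on the press board beside the jaw's way on the +y side, at a different place along press x each time. Origin under its pointing tip, on the board; axes as those of the press.
- marker_tip (a point): Tip of the brass marker's finger (4 mm wide), which points along press -y to the jaw's way, 47.5 mm above the bench. The jaw is open to the mark when its pointer has the same press x as this tip; that takes a pull of 35 to 70 mm from the shut position.
- block_center (a point): Centre of the leftover square-edged wooden corner block on the slideway: 32 (x) x 24 (y) x 40 (z) mm, standing upright, about 30 g. Its y axis, across the 24 mm thickness, is within 0.35 rad of the press's y axis.
- spool_center (a point): Centre of the leftover round wooden clamp spool on the slideway: a cylinder 30 mm in diameter, 40 mm tall, standing upright, about 30 g. Block and spool stand one before the other along the slideway, in either order, 50 to 82 mm apart.
- block: The leftover corner block of block_center. Origin: centre of its underside.
- spool: The leftover clamp spool of spool_center. Origin: centre of its underside.
- block_tray: Fixed wooden tray that holds two other blocks in its +x half: outside 170 (x) x 110 (y) x 26 mm high, walls and floor 5 mm. Origin: centre of its underside. It stands left or right of the press; the two trays look alike but for their contents.
- block_tray_free (a point): Middle of the free part of the block tray, on its floor (5 mm above the bench), 35 mm from the tray's centre along its -x; axes as those of the tray. The two blocks already there stand 80 mm from it along tray +x.
- spool_tray: Fixed wooden tray that holds two other spools in its +x half: outside 170 (x) x 110 (y) x 26 mm high, walls and floor 5 mm. Origin: centre of its underside. It stands left or right of the press; the two trays look alike but for their contents.
- spool_tray_free (a point): Middle of the free part of the spool tray, on its floor (5 mm above the bench), 35 mm from the tray's centre along its -x; axes as those of the tray. The two spools already there stand 80 mm from it along tray +x.
- block0: One of the two blocks already in the block tray, alike the leftover one, standing upright. Origin: centre of its underside.
- block1: One of the two blocks already in the block tray, alike the leftover one, standing upright. Origin: centre of its underside.
- spool0: One of the two spools already in the spool tray, alike the leftover one, standing upright. Origin: centre of its underside.
- spool1: One of the two spools already in the spool tray, alike the leftover one, standing upright. Origin: centre of its underside.
- glue: Bystander: white glue bottle, 50 mm diameter, 130 mm tall, standing beside the press.
- varnish: Bystander: amber glass varnish jar, 56 mm diameter, 70 mm tall.
- mallet: Bystander: hammer lying outside one of the trays, 220 mm long.
- driver: Bystander: screwdriver lying outside one of the trays, 180 mm long.
- sander: Bystander: cork sanding block 70 x 45 x 28 mm lying before the press.
- bridge: Bystander: small flat wooden violin bridge, 41 mm wide, 5 mm thick, lying before the press.
Not all that is in view belongs to the job. What is shaped like the block but blue or pink is not meant.

How it is judged (in metres and radians):
On the way:
1. block and spool are each down in the tray of their kind, let go (x of block_center in the frame of block_tray between -0.077 and 0.077 m and y of block_center in the frame of block_tray between -0.047 and 0.047 m and z of block_center in the frame of block_tray below 0.045 m and linear speed of each of block, spool below 0.05 m/s and contact force between each of block, spool and the fingers below 0.2 N and x of spool_center in the frame of spool_tray between -0.077 and 0.077 m and y of spool_center in the frame of spool_tray between -0.047 and 0.047 m and z of spool_center in the frame of spool_tray below 0.045 m), for 0.2 s.
At the end, for the whole second after the job is handed in: Block and spool are inside the trays of their kind (centre within the walls, under 45 mm above the tray's underside), let go and at rest; the fingers hold the jaw still (over 3 N) with its pointer within 5 mm of the marker's tip along the slideway (all of step 1 and x of jaw_pointer in the frame of marker between -0.005 and 0.005 m and linear speed of jaw below 0.01 m/s and contact force between the fingers and jaw above 3 N); the arm keeps its last pose, push and grip.
It fails at once if the jaw is pulled open (more than 12 mm) before both leftovers are in their trays (distance of jaw_pointer from where it was at the start of the episode above 0.012 m and not (x of block_center in the frame of block_tray between -0.077 and 0.077 m and y of block_center in the frame of block_tray between -0.047 and 0.047 m and z of block_center in the frame of block_tray below 0.045 m and x of spool_center in the frame of spool_tray between -0.077 and 0.077 m and y of spool_center in the frame of spool_tray between -0.047 and 0.047 m and z of spool_center in the frame of spool_tray below 0.045 m)).
It fails at once if a bystander is moved by more than 30 mm (distance of any of glue, varnish, mallet, driver, sander, bridge from where it was at the start of the episode above 0.03 m).
It fails at once if a part already in a tray is moved by more than 30 mm (distance of any of block0, block1, spool0, spool1 from where it was at the start of the episode above 0.03 m).
It also fails if it takes over 67 s, if anything falls off the work surface, if the arm or the gripper's body presses on something with over 40 N, if the wrist force passes 120 N, or if a joint passes its speed limit or range.

### The arm

A 7-joint arm with a two-finger parallel gripper is mounted at the origin on the work surface. World frame = base frame: x ahead of the robot, y to its left, z up, the work surface at z = 0. Lengths are in mm, angles in rad, forces in N, time in s.
With the tool pointing down it reaches from about 400 to 875 mm from the base axis. Payload 4.4 kg.
Tool frame: the origin (TCP) lies between the finger pads; the fingertips stand 11 mm ahead of it and the grasp point (between the pads) lies 8 mm behind it; y points along the fingers, x is the direction in which the jaws open and shut, and the axes are right-handed (so a half turn about y gives the same grasp; the last joint's range is limited). The gripper opens to 85 mm and grips with 20 to 120 N. Pads are 22 mm wide; open, the fingers measure 114 mm over their backs; the gripper's body (76 mm by 85 mm) begins 54 mm behind the grasp point. The pads swing forward as they close: fully open they stand 13 mm farther back than shut.
Start: joints at [1.22, 0.628, 0.038, 1.517, -0.027, 0.996, -0.02], TCP at [182.655, -623.823, 242.313] pointing down, gripper open.
Joint ranges: [-3.06, 3.06], [-0.37, 2.12], [-1.25, 1.32], [0.18, 2.47], [-1.1, 4.24], [0.23, 1.98], [-2.94, 2.94]. Speed limits (rad/s): [2.57, 2.57, 3.14, 3.14, 3.14, 3.14, 3.14].

### API

Orientations are given as [roll, pitch, yaw] about the fixed x, y, z axes, in that order (R = Rz(yaw) Ry(pitch) Rx(roll)).
In Python, from cell import * gives the robot as it stands.
- The arm moves only by the shell command python3 -m jog 'ROWS'. ROWS is JSON, a list of rows, each an object of numbers: "x", "y", "z": the shift along the tool's x, y, z in mm; "ax", "ay", "az": the turn, a rotation vector about the tool's x, y, z in rad; "grip": the finger opening in mm, from 0 to 85.4. In form: [{"x": .., "y": .., "z": .., "ax": .., "ay": .., "az": .., "grip": ..}, ...]. A call has 1 to 5 rows; each row is the pose to reach, as a shift and turn from the pose commanded when the call began, along the tool's axes at that moment; what a row does not reach only later rows make up. A row lasts 1/10 s, in which the tool goes at most 50 mm and 8.59 degrees, less where a joint would pass 70% of its speed; a pose out of reach is approached as far as the arm can. A call with a gripper value outside its range is refused whole. The fingers move at their own pace and stop on an object; the grip force is fixed at half the most. Time passes only in rows, so rows that repeat a pose let the fingers close. It gives the time, the measured TCP pose, the force and the opening at its end, in the units of the state.
- read_state(): the state, without advancing time (a new reading comes with each control period).
- get_image(name): name is "scene" or "side" or "wrist"; returns a dict with "color" (480x640x3 uint8, red, green, blue), "vfov" (degrees; the focal length in pixels is half the picture's height over the tangent of half this angle, whatever the lens; pixels are square), "cx", "cy" (the principal point, pixels), "camera_from_world" (4x4, takes a point from world to camera coordinates). Camera axes: x right, y down, z forward; pixel columns grow to the right and rows downward; lengths in mm; the calibration is good to about 2 mm. A picture is of the moment at which its call begins. There is no depth.
- finish_job(): hands the job in, once; it reports no verdict.
The state is a dict: "clock": time; "qpos": joint angles; "qd": joint speeds; "tau": joint torques, N m; "eef_pos": TCP position; "tool_rot": TCP orientation; "force": force on the tool from outside, world axes, zero at the start; "torque": the same for the moment, N m; "width": finger opening in mm.
Only numpy, scipy, OpenCV 4.12 (cv2) and the standard library are available. Lean on these libraries where they do the work, as an engineer would, in place of code of your own. Each camera call takes 0.05 s, during which the arm holds its last target.

## Working session

There is one attempt and no reset: what is moved stays moved. The work goes in short steps, Python scripts to look and compute and a shell command to move; the robot and the scene stay as the last step left them, time stands still between calls to the robot, and variables do not carry over. Pictures are saved under pics/ and viewed, and the job is handed in when it is done.

```bash
ls; mkdir -p pics; cat > h.py <<'E'
from cell import *
import numpy as np, cv2
def snap(n,f):
    im=get_image(n); cv2.imwrite(f'pics/{f}.png',im['color'][:,:,::-1]); 
    import pickle; pickle.dump(im,open(f'pics/{f}.pkl','wb')); return im
def load(f):
    import pickle; return pickle.load(open(f'pics/{f}.pkl','rb'))
def ray(im,u,v):
    f=240/np.tan(np.radians(im['vfov'])/2); T=np.array(im['camera_from_world'])
    d=T[:3,:3].T@np.array([(u-im['cx'])/f,(v-im['cy'])/f,1]); o=-T[:3,:3].T@T[:3,3]; return o,d
def onz(im,u,v,z):
    o,d=ray(im,u,v); return o+d*(z-o[2])/d[2]
def proj(im,p):
    f=240/np.tan(np.radians(im['vfov'])/2); T=np.array(im['camera_from_world'])
    c=T[:3,:3]@np.array(p)+T[:3,3]; return im['cx']+f*c[0]/c[2], im['cy']+f*c[1]/c[2]
E
python3 - <<'E'
from h import *
for n in ['scene','side','wrist']:
    im=snap(n,n+'0'); print(n,im['color'].shape,im['vfov'],im['cx'],im['cy']); o,d=ray(im,320,240); print(o,d)
print(read_state())
E
```

```text
pics
scene (480, 640, 3) 46.04591996054314 315.9196568204335 242.24981677720032
[1259.38331913  -43.80471366 1322.0782949 ] [-0.52209253  0.04070078 -0.8519571 ]
side (480, 640, 3) 53.98065953294534 324.3748421620761 236.2746409271793
[481.01519265 769.68507445 673.37242209] [ 0.04250664 -0.7955926  -0.60446198]
wrist (480, 640, 3) 62.93587312824307 315.557463440796 237.2791457476116
[ 244.83263369 -604.8003666   373.25406618] [-0.25172784 -0.08374619 -0.96425938]
{'clock': 0.15, 'qpos': array([ 1.22019505,  0.62914457,  0.03847204,  1.5181109 , -0.02703133,
        0.99625895, -0.02001389]), 'qd': array([ 0.00067864, -0.00369746,  0.00094906, -0.00312425, -0.00037093,
        0.00050834, -0.00106074]), 'tau': array([ 8.16240822e-05, -5.63808346e+01,  1.22786723e+00, -1.93653560e+01,
        1.13048623e-02,  7.38419651e-03, -7.01949901e-06]), 'eef_pos': array([ 182.53492737, -623.39426974,  241.60243103]), 'tool_rot': array([-1.57078993e+00,  1.40362265e-03, -1.28604449e+00]), 'force': array([-0.08246291,  0.29597827, -1.28925021]), 'torque': array([ 0.00062773,  0.01086918, -0.00922302]), 'width': 85.22399000153571}
```

View pics/scene0.png

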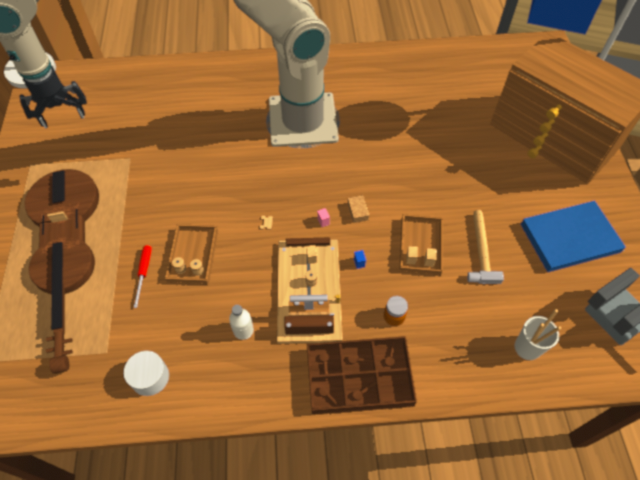

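View pics/side0.png

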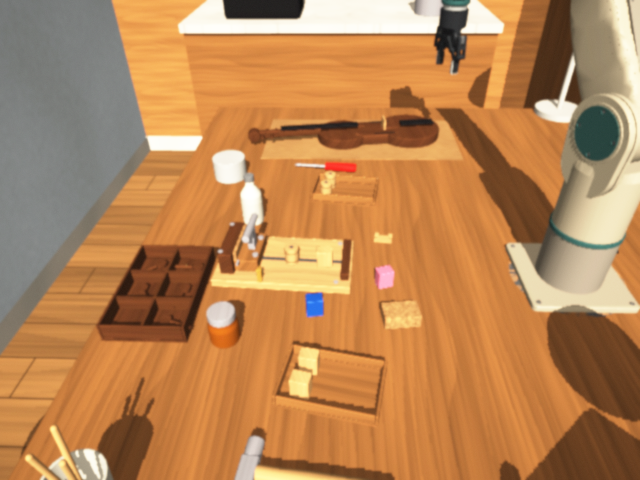

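View pics/wrist0.png

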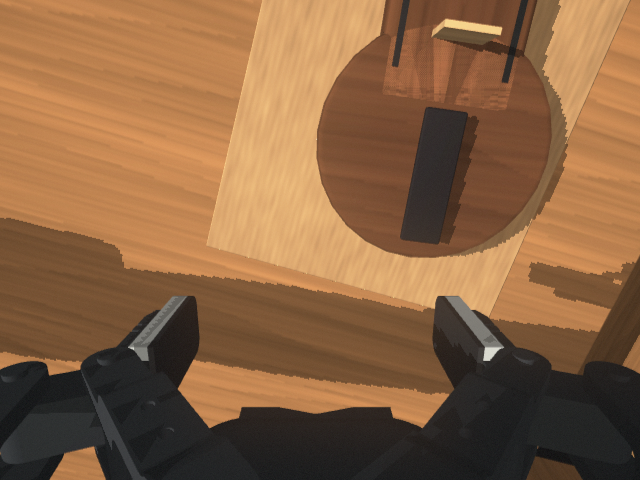

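```bash
python3 - <<'E'
from h import *
a=load('scene0')['color'][200:350,150:450,::-1]
b=load('side0')['color'][160:440,190:430,::-1]
cv2.imwrite('pics/c1.png',cv2.resize(a[:,:],(800,400),interpolation=cv2.INTER_CUBIC))
a=load('scene0')['color'][230:345,270:350,::-1]
cv2.imwrite('pics/c1b.png',cv2.resize(a,None,fx=5,fy=5,interpolation=cv2.INTER_CUBIC))
b=load('side0')['color'][200:300,205:365,::-1]
cv2.imwrite('pics/c2.png',cv2.resize(b,None,fx=5,fy=5,interpolation=cv2.INTER_CUBIC))
E
```

```text
(no output)
```

View pics/c1b.png

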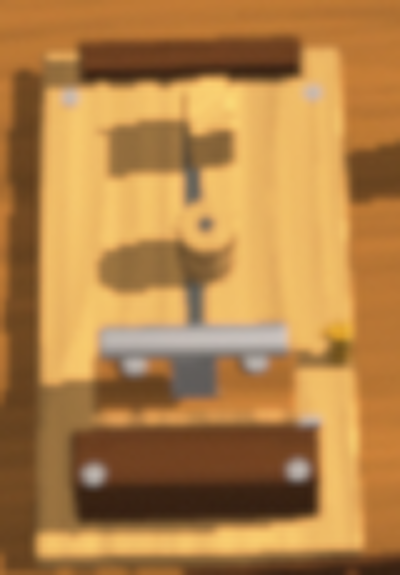

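View pics/c2.png

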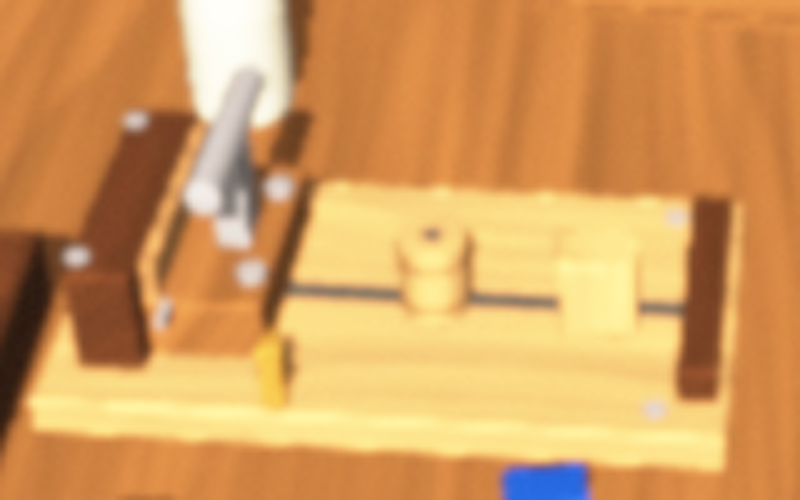

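View pics/c1.png

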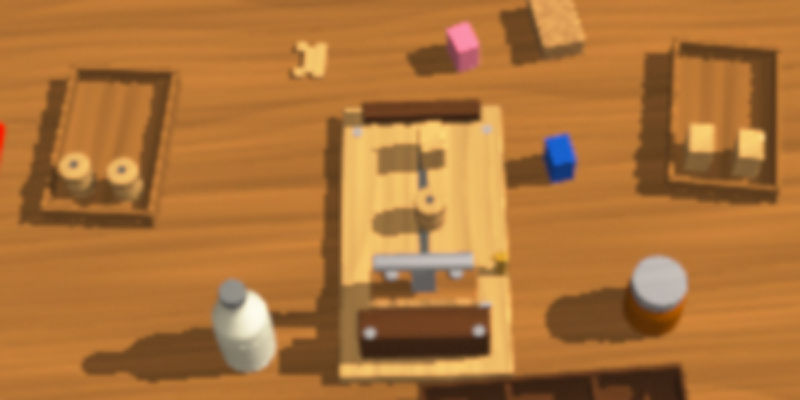

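```bash
python3 - <<'E'
from h import *
im=load('scene0'); s=load('side0')
def A(u,v,z): return onz(im,270+u/5-.4,230+v/5-.4,z)
def C(u,v,z): return onz(im,150+u*.375,200+v*.375,z)
def S(u,v,z): return onz(s,205+u/5-.4,200+v/5-.4,z)
r=lambda p:np.round(p[:2],0)
print('press',[r(A(*p,18)) for p in [(42,50),(340,48),(362,552),(37,558)]])
print('press side',[r(S(*p,18)) for p in [(320,183),(740,203),(722,440),(30,405)]])
print('block top',r(A(208,97,58)),'spool top',r(A(206,224,58)),'side',r(S(598,245,58)),r(S(432,234,58)))
print('bar ends top', r(A(100,340,100)),r(A(288,340,100)))
print('marker',r(A(338,330,47.5)),r(S(262,340,47.5)))
print('pointer',r(A(315,418,47.5)),r(S(160,312,47.5)))
print('spool tray',[r(C(*p,26)) for p in [(75,72),(177,72),(155,220),(43,213)]])
print('spools',[r(C(*p,45)) for p in [(75,160),(123,165)]])
print('block tray',[r(C(*p,26)) for p in [(677,42),(777,48),(777,195),(668,185)]])
print('blocks',[r(C(*p,45)) for p in [(702,133),(750,138)]])
E
```

```text
press [array([450., -95.]), array([462.,  66.]), array([751.,  49.]), array([ 741., -110.])]
press side [array([ 647., -105.]), array([452., -94.]), array([462.,  65.]), array([748.,  51.])]
block top [510.  -8.] spool top [585. -15.] side [514. -10.] [585. -16.]
bar ends top [666. -71.] [673.  19.]
marker [644.  47.] [650.  42.]
pointer [691.  31.] [695.  25.]
spool tray [array([ 392., -366.]), array([ 400., -261.]), array([ 570., -280.]), array([ 553., -389.])]
spools [array([ 507., -356.]), array([ 517., -309.])]
block tray [array([406., 255.]), array([422., 357.]), array([592., 324.]), array([572., 220.])]
blocks [array([527., 258.]), array([537., 304.])]
```

```bash
cat >> h.py <<'E'
from scipy.spatial.transform import Rotation as Ro
def plan(x,y,z,yaw):
    s=read_state(); R=Ro.from_euler('xyz',s['tool_rot']); 
    d=R.inv().apply(np.array([x,y,z])-s['eef_pos']); T=Ro.from_euler('xyz',[-np.pi/2,0,yaw])
    print('t',round(s['clock'],2),'pos',s['eef_pos'].round(1),'yaw',s['tool_rot'].round(3),'w',round(s['width'],1),'F',s['force'].round(1))
    print('shift',d.round(1),'turn',(R.inv()*T).as_rotvec().round(3))
E
python3 -c "
from h import *
plan(550,-15,240,-1.62)"
```

```text
t 0.15 pos [ 182.5 -623.4  241.6] yaw [-1.571e+00  1.000e-03 -1.286e+00] w 85.2 F [-0.1  0.3 -1.3]
shift [-480.7    2.3  523.6] turn [ 0.     0.334 -0.001]
```

```bash
python3 -m jog '[{"x":-160,"z":174,"ay":0.1},{"x":-160,"z":174,"ay":0.1},{"x":-160,"z":174,"ay":0.1},{"x":-160,"z":174,"ay":0.1},{"x":-160,"z":174,"ay":0.1}]'
python3 -c "
from h import *
plan(550,-15,240,-1.62)"
```

```text
t 0.15 pos [ 182.5 -623.4  241.6] yaw [-1.571e+00  1.000e-03 -1.286e+00] w 85.2 F [-0.1  0.3 -1.3]
shift [-480.7    2.3  523.6] turn [ 0.     0.334 -0.001]$[0]: bad value
```

```bash
python3 -m jog '[{"x":-160,"y":0,"z":174,"ax":0,"ay":0.1,"az":0,"grip":85},{"x":-160,"y":0,"z":174,"ax":0,"ay":0.1,"az":0,"grip":85},{"x":-160,"y":0,"z":174,"ax":0,"ay":0.1,"az":0,"grip":85},{"x":-160,"y":0,"z":174,"ax":0,"ay":0.1,"az":0,"grip":85},{"x":-160,"y":0,"z":174,"ax":0,"ay":0.1,"az":0,"grip":85}]'
python3 -c "
from h import *
plan(550,-15,240,-1.62)"
```

```text
clock: 0.65
eef_pos: [306.4, -418.0, 242.2]
tool_rot: [-1.57, 0.002, -1.383]
force: [0.1, -0.6, -0.9]
width: 85.1
t 0.65 pos [ 306.4 -418.   242.2] yaw [-1.57   0.002 -1.383] w 85.1 F [ 0.1 -0.6 -0.9]
shift [-350.5    3.   314.4] turn [-0.001  0.237 -0.002]
```

```bash
python3 -m jog '[{"x":-175,"y":0,"z":157,"ax":0,"ay":0.12,"az":0,"grip":85},{"x":-175,"y":0,"z":157,"ax":0,"ay":0.12,"az":0,"grip":85},{"x":-175,"y":0,"z":157,"ax":0,"ay":0.12,"az":0,"grip":85},{"x":-175,"y":0,"z":157,"ax":0,"ay":0.12,"az":0,"grip":85},{"x":-175,"y":0,"z":157,"ax":0,"ay":0.12,"az":0,"grip":85}]'
python3 -c "
from h import *
plan(550,-15,240,-1.62)"
```

```text
clock: 1.15
eef_pos: [428.4, -217.0, 242.3]
tool_rot: [-1.57, 0.001, -1.503]
force: [0.3, -0.8, 0.0]
width: 85.2
t 1.15 pos [ 428.4 -217.   242.3] yaw [-1.570e+00  1.000e-03 -1.503e+00] w 85.2 F [ 0.3 -0.8  0. ]
shift [-193.2    2.6  135.1] turn [-0.001  0.117 -0.001]
```

```bash
python3 -m jog '[{"x":-193,"y":2,"z":135,"ax":0,"ay":0.117,"az":0,"grip":85},{"x":-193,"y":2,"z":135,"ax":0,"ay":0.117,"az":0,"grip":85},{"x":-193,"y":2,"z":135,"ax":0,"ay":0.117,"az":0,"grip":85},{"x":-193,"y":2,"z":135,"ax":0,"ay":0.117,"az":0,"grip":85},{"x":-193,"y":2,"z":135,"ax":0,"ay":0.117,"az":0,"grip":85}]'
python3 -m jog '[{"x":0,"y":0,"z":0,"ax":0,"ay":0,"az":0,"grip":85},{"x":0,"y":0,"z":0,"ax":0,"ay":0,"az":0,"grip":85}]'
python3 -c "
from h import *
plan(550,-15,240,-1.62); snap('wrist','w1'); snap('scene','s1')"
```

```text
clock: 1.65
eef_pos: [550.4, -15.1, 240.2]
tool_rot: [-1.57, 0.001, -1.62]
force: [0.1, -0.8, -0.4]
width: 85.0
clock: 1.85
eef_pos: [548.9, -18.5, 239.9]
tool_rot: [-1.572, -0.0, -1.621]
force: [-0.7, -0.7, -0.8]
width: 85.2
t 1.85 pos [548.9 -18.5 239.9] yaw [-1.572 -0.    -1.621] w 85.2 F [-0.7 -0.7 -0.8]
shift [-3.5 -0.1  0.9] turn [ 0.001 -0.001  0.   ]
```

View pics/w1.png

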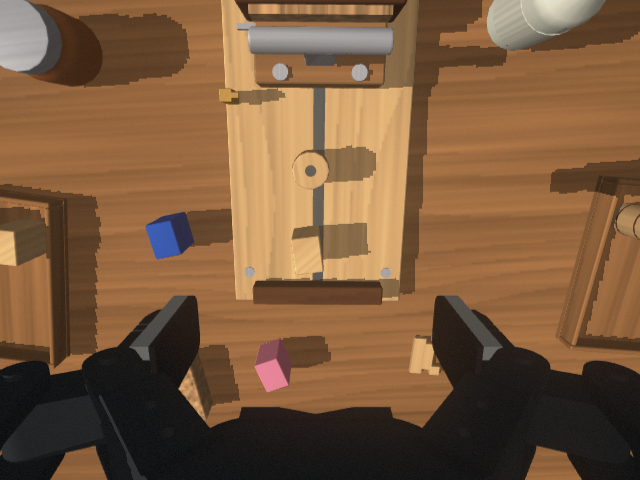

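```bash
python3 - <<'E'
from h import *
a=load('w1')['color'][:310,200:440,::-1]
cv2.imwrite('pics/c3.png',cv2.resize(a[130:310],None,fx=3.3,fy=3.3,interpolation=cv2.INTER_CUBIC))
cv2.imwrite('pics/c4.png',cv2.resize(a[:130],None,fx=3.3,fy=3.3,interpolation=cv2.INTER_CUBIC))
E
```

```text
(no output)
```

View pics/c3.png

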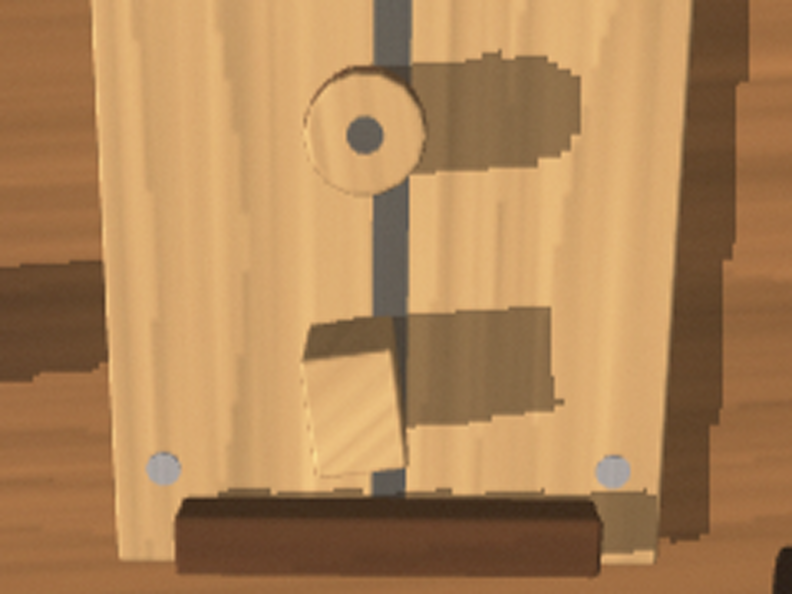

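View pics/c4.png

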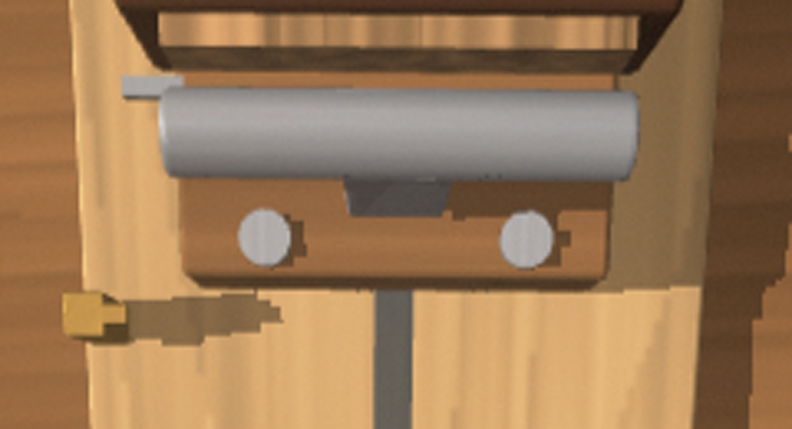

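```bash
python3 - <<'E'
from h import *
w=load('w1')
def P(u,v,z,off=130): return onz(w,200+u/3.3-.35,off+v/3.3-.35,z)
B=[P(*p,58)[:2] for p in [(303,360),(388,350),(406,465),(318,477)]]
B=np.array(B); print(B.round(1),B.mean(0).round(1))
for i in range(4): d=B[(i+1)%4]-B[i]; print(np.linalg.norm(d).round(1),np.arctan2(d[1],d[0]).round(3))
print('spool',P(365,130,58).round(1), P(365,135,58).round(1))
print('board',[P(*p,18)[:2].round(1) for p in [(93,0),(120,558),(654,563),(692,0)]])
mk=P(115,316,47.5,0); print('mtip(127,316)',P(127,316,47.5,0).round(1)); 
print('ptip',P(122,87,47.5,0).round(1))
print('bar L/R', [P(*p,100,0).round(1) for p in [(160,133),(637,136)]])
E
```

```text
[[529.4   2.8]
 [531.  -18.7]
 [500.2 -21.8]
 [498.1   1. ]] [514.7  -9.2]
21.5 -1.499
30.9 -3.04
22.9 1.665
31.4 0.058
spool [585.7 -15.8  58. ] [584.5 -15.7  58. ]
board [array([619.5,  54.7]), array([460.8,  63.8]), array([451.5, -93.7]), array([ 611.7, -102.9])]
mtip(127,316) [644.3  37.6  47.5]
ptip [693.1  33.8  47.5]
bar L/R [array([672. ,  18.4, 100. ]), array([666.9, -72.8, 100. ])]
```

```bash
python3 -c "
from h import *
plan(514.7,-9.2,100,-1.49); w=load('s1'); print(C:=onz(w,150+245*.375,200+350*.375,0))"
```

```text
t 1.95 pos [548.3 -20.7 240.1] yaw [-1.572e+00 -1.000e-03 -1.625e+00] w 84.9 F [-0.5 -0.  -0.1]
shift [ -9.8 140.1 -34.1] turn [ 0.001 -0.135  0.001]
[ 700.45387606 -197.28132735    0.        ]
```

```bash
python3 -m jog '[{"x":-10,"y":70,"z":-34,"ax":0,"ay":-0.135,"az":0,"grip":60},{"x":-10,"y":70,"z":-34,"ax":0,"ay":-0.135,"az":0,"grip":60},{"x":-10,"y":70,"z":-34,"ax":0,"ay":-0.135,"az":0,"grip":60},{"x":-10,"y":70,"z":-34,"ax":0,"ay":-0.135,"az":0,"grip":60}]'
python3 -c "
from h import *
plan(514.7,-9.2,100,-1.49)"
python3 -m jog '[{"x":0,"y":0,"z":0,"ax":0,"ay":0,"az":0,"grip":60},{"x":0,"y":0,"z":0,"ax":0,"ay":0,"az":0,"grip":60}]'
python3 -c "
from h import *
plan(514.7,-9.2,100,-1.49)"
```

```text
clock: 2.35
eef_pos: [516.3, -8.9, 171.0]
tool_rot: [-1.57, -0.001, -1.49]
force: [1.2, 0.1, -0.0]
width: 59.9
t 2.35 pos [516.3  -8.9 171. ] yaw [-1.57e+00 -1.00e-03 -1.49e+00] w 59.9 F [ 1.2  0.1 -0. ]
shift [ 0.2 71.  -1.7] turn [-0.001 -0.     0.001]
clock: 2.55
eef_pos: [517.5, -8.0, 171.8]
tool_rot: [-1.567, -0.001, -1.489]
force: [0.2, 0.7, -0.8]
width: 60.1
t 2.55 pos [517.5  -8.  171.8] yaw [-1.567e+00 -1.000e-03 -1.489e+00] w 60.1 F [ 0.2  0.7 -0.8]
shift [ 0.9 71.8 -3.1] turn [-0.004  0.001  0.001]
```

```bash
python3 -m jog '[{"x":0,"y":70,"z":-2,"ax":0,"ay":0,"az":0,"grip":60},{"x":0,"y":70,"z":-2,"ax":0,"ay":0,"az":0,"grip":60},{"x":0,"y":70,"z":-2,"ax":0,"ay":0,"az":0,"grip":60},{"x":0,"y":70,"z":-2,"ax":0,"ay":0,"az":0,"grip":60},{"x":0,"y":70,"z":-2,"ax":0,"ay":0,"az":0,"grip":60}]'
python3 -c "
from h import *
plan(514.7,-9.2,36,-1.49);snap('wrist','w2')"
```

```text
clock: 3.05
eef_pos: [515.3, -7.7, 101.9]
tool_rot: [-1.567, -0.0, -1.488]
force: [-0.5, 0.1, 0.1]
width: 60.1
t 3.05 pos [515.3  -7.7 101.9] yaw [-1.567 -0.    -1.488] w 60.1 F [-0.5  0.1  0.1]
shift [ 1.5 65.9 -0.9] turn [-0.003  0.002  0.   ]
```

View pics/w2.png

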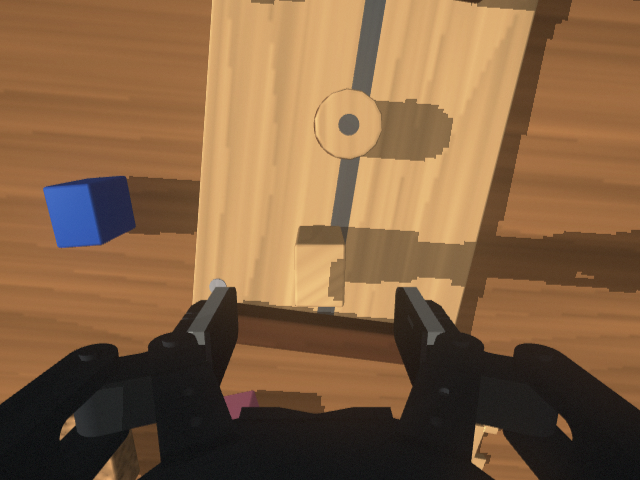

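```bash
python3 -m jog '[{"x":1,"y":33,"z":-1,"ax":0,"ay":0,"az":0,"grip":60},{"x":1,"y":65,"z":-1,"ax":0,"ay":0,"az":0,"grip":60},{"x":1,"y":65,"z":-1,"ax":0,"ay":0,"az":0,"grip":60},{"x":1,"y":65,"z":-1,"ax":0,"ay":0,"az":0,"grip":10},{"x":1,"y":65,"z":-1,"ax":0,"ay":0,"az":0,"grip":10}]'
python3 -m jog '[{"x":0,"y":0,"z":0,"ax":0,"ay":0,"az":0,"grip":10},{"x":0,"y":0,"z":0,"ax":0,"ay":0,"az":0,"grip":10},{"x":0,"y":0,"z":0,"ax":0,"ay":0,"az":0,"grip":10}]'
```

```text
clock: 3.6
eef_pos: [514.1, -8.7, 37.1]
tool_rot: [-1.568, -0.0, -1.488]
force: [-0.0, -0.2, -0.1]
width: 31.5
clock: 3.9
eef_pos: [514.2, -8.7, 37.2]
tool_rot: [-1.567, -0.0, -1.488]
force: [-0.8, -1.0, 6.4]
width: 23.0
```

```bash
python3 -m jog '[{"x":0,"y":-100,"z":0,"ax":0,"ay":0,"az":0,"grip":10},{"x":0,"y":-100,"z":0,"ax":0,"ay":0,"az":0,"grip":10},{"x":0,"y":-100,"z":0,"ax":0,"ay":0,"az":0,"grip":10}]'
python3 -c "
from h import *
plan(464,296,137,-1.77);snap('wrist','w3')"
```

```text
clock: 4.2
eef_pos: [517.2, -8.7, 141.7]
tool_rot: [-1.558, -0.001, -1.488]
force: [1.5, -0.3, -1.1]
width: 22.8
t 4.2 pos [517.2  -8.7 141.7] yaw [-1.558e+00 -1.000e-03 -1.488e+00] w 22.8 F [ 1.5 -0.3 -1.1]
shift [-308.1    4.1  -28. ] turn [-0.013  0.282 -0.001]
```

View pics/w3.png

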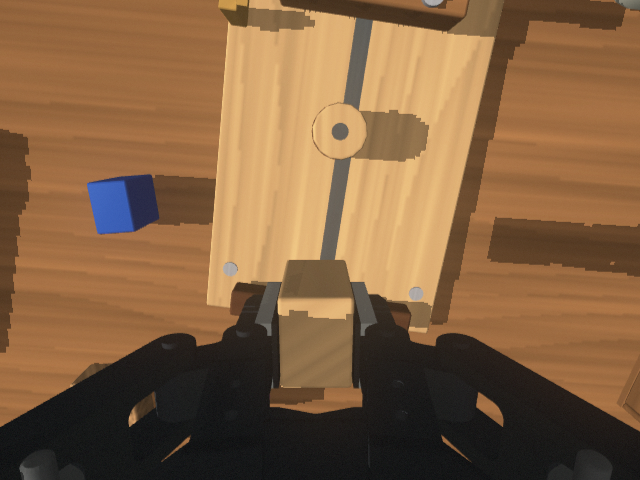

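Block is firmly held (centre ~(315,310)), the slide now only holds the spool at (340,130). Carry to the block tray.

```bash
python3 -m jog '[{"x":-40,"y":0,"z":-4,"ax":0,"ay":0.04,"az":0,"grip":10},{"x":-80,"y":0,"z":-7,"ax":0,"ay":0.08,"az":0,"grip":10},{"x":-120,"y":0,"z":-11,"ax":0,"ay":0.12,"az":0,"grip":10},{"x":-155,"y":0,"z":-14,"ax":0,"ay":0.14,"az":0,"grip":10},{"x":-185,"y":0,"z":-17,"ax":0,"ay":0.17,"az":0,"grip":10}]'
python3 -c "
from h import *
plan(464,296,137,-1.77);snap('wrist','w4')"
```

```text
clock: 4.75
eef_pos: [479.3, 176.4, 135.0]
tool_rot: [-1.572, 0.0, -1.657]
force: [-0.3, -0.7, -0.7]
width: 23.4
t 4.75 pos [479.3 176.4 135. ] yaw [-1.572  0.    -1.657] w 23.4 F [-0.3 -0.7 -0.7]
shift [-117.9   -2.   -25.6] turn [ 0.001  0.113 -0.   ]
```

View pics/w4.png

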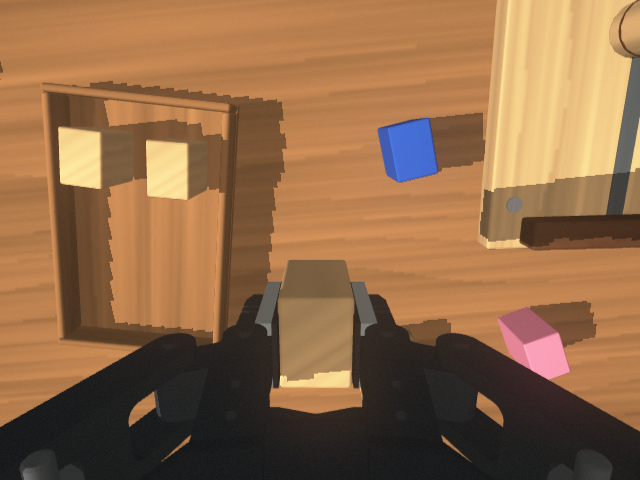

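Tray left with its two blocks at (80,157) and (170,168); its outer top corners ≈ (42,85), (238,105), (218,340), (62,340).

```bash
python3 -c "
from h import *
w=load('w4')
for p in [(42,85),(238,105),(222,345),(60,340)]: print(onz(w,*p,26).round(1))
for p in [(80,157),(168,168)]: print(onz(w,*p,45).round(1))
"
```

```text
[583.6 325.8  26. ]
[563.1 214.9  26. ]
[408.9 247.2  26. ]
[422.1 357.1  26. ]
[541.9 302.5  45. ]
[531.7 255.   45. ]
```

```bash
python3 -m jog '[{"x":-40,"y":0,"z":-9,"ax":0,"ay":0.04,"az":0,"grip":10},{"x":-80,"y":0,"z":-18,"ax":0,"ay":0.08,"az":0,"grip":10},{"x":-118,"y":0,"z":-26,"ax":0,"ay":0.113,"az":0,"grip":10},{"x":-118,"y":0,"z":-26,"ax":0,"ay":0.113,"az":0,"grip":10},{"x":-118,"y":0,"z":-26,"ax":0,"ay":0.113,"az":0,"grip":10}]'
python3 -c "
from h import *
plan(462,294,26,-1.77)"
```

```text
clock: 5.3
eef_pos: [463.9, 294.7, 134.8]
tool_rot: [-1.572, -0.001, -1.768]
force: [-0.2, -0.7, -0.3]
width: 23.4
t 5.3 pos [463.9 294.7 134.8] yaw [-1.572e+00 -1.000e-03 -1.768e+00] w 23.4 F [-0.2 -0.7 -0.3]
shift [  1.  108.8  -1.7] turn [0.001 0.002 0.001]
```

```bash
python3 -m jog '[{"x":1,"y":40,"z":-1,"ax":0,"ay":0,"az":0,"grip":10},{"x":1,"y":80,"z":-1,"ax":0,"ay":0,"az":0,"grip":10},{"x":1,"y":100,"z":-1,"ax":0,"ay":0,"az":0,"grip":10},{"x":1,"y":107,"z":-1,"ax":0,"ay":0,"az":0,"grip":10},{"x":1,"y":107,"z":-1,"ax":0,"ay":0,"az":0,"grip":10}]'
python3 -c "
from h import *
plan(462,294,26,-1.77)"
```

```text
clock: 5.8
eef_pos: [463.7, 291.5, 27.7]
tool_rot: [-1.572, -0.002, -1.773]
force: [-0.1, -0.2, -0.8]
width: 23.3
t 5.8 pos [463.7 291.5  27.7] yaw [-1.572 -0.002 -1.773] w 23.3 F [-0.1 -0.2 -0.8]
shift [-2.1  1.7 -2.1] turn [ 0.001 -0.003  0.002]
```

```bash
python3 -m jog '[{"x":0,"y":3,"z":0,"ax":0,"ay":0,"az":0,"grip":10},{"x":0,"y":3,"z":0,"ax":0,"ay":0,"az":0,"grip":10},{"x":0,"y":3,"z":0,"ax":0,"ay":0,"az":0,"grip":46},{"x":0,"y":3,"z":0,"ax":0,"ay":0,"az":0,"grip":46},{"x":0,"y":3,"z":0,"ax":0,"ay":0,"az":0,"grip":46}]'
python3 -m jog '[{"x":0,"y":-50,"z":0,"ax":0,"ay":0,"az":0,"grip":46},{"x":0,"y":-100,"z":0,"ax":0,"ay":0,"az":0,"grip":46},{"x":0,"y":-120,"z":0,"ax":0,"ay":0,"az":0,"grip":46},{"x":0,"y":-120,"z":0,"ax":0,"ay":0,"az":0,"grip":46}]'
python3 -c "
from h import *
plan(535,-15.5,145,-1.62);snap('wrist','w5')"
```

```text
clock: 6.3
eef_pos: [464.0, 293.6, 25.8]
tool_rot: [-1.57, 0.001, -1.771]
force: [-0.2, 0.5, -0.6]
width: 45.9
clock: 6.7
eef_pos: [465.7, 294.6, 148.9]
tool_rot: [-1.566, 0.005, -1.771]
force: [0.8, -0.5, -0.6]
width: 46.0
t 6.7 pos [465.7 294.6 148.9] yaw [-1.566  0.005 -1.771] w 46.0 F [ 0.8 -0.5 -0.6]
shift [290.2   3.  129.5] turn [-0.005 -0.151 -0.005]
```

View pics/w5.png

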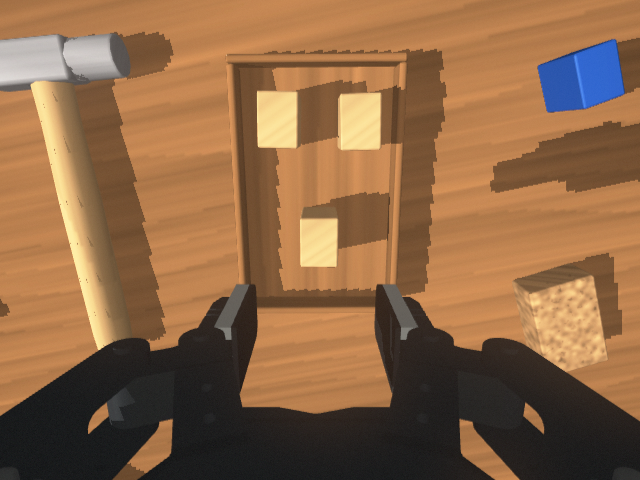

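```bash
python3 -m jog '[{"x":45,"y":0,"z":20,"ax":0,"ay":-0.02,"az":0,"grip":65},{"x":90,"y":0,"z":40,"ax":0,"ay":-0.05,"az":0,"grip":65},{"x":135,"y":0,"z":60,"ax":0,"ay":-0.08,"az":0,"grip":65},{"x":180,"y":0,"z":80,"ax":0,"ay":-0.1,"az":0,"grip":65},{"x":225,"y":0,"z":100,"ax":0,"ay":-0.12,"az":0,"grip":65}]'
python3 -c "
from h import *
plan(560,-15.5,145,-1.62)"
```

```text
clock: 7.25
eef_pos: [516.0, 51.1, 143.9]
tool_rot: [-1.574, -0.0, -1.65]
force: [1.7, 0.5, -0.5]
width: 65.3
t 7.25 pos [516.   51.1 143.9] yaw [-1.574 -0.    -1.65 ] w 65.3 F [ 1.7  0.5 -0.5]
shift [62.9 -1.2 49.1] turn [ 0.003 -0.03   0.   ]
```

```bash
python3 -m jog '[{"x":32,"y":0,"z":25,"ax":0,"ay":-0.03,"az":0,"grip":65},{"x":63,"y":0,"z":49,"ax":0,"ay":-0.03,"az":0,"grip":65},{"x":63,"y":0,"z":49,"ax":0,"ay":-0.03,"az":0,"grip":65},{"x":63,"y":0,"z":49,"ax":0,"ay":-0.03,"az":0,"grip":65}]'
python3 -c "
from h import *
snap('wrist','w6');plan(585,-15.8,36,-1.62)
a=load('w6')['color'][:,:,::-1]
g=cv2.medianBlur(cv2.cvtColor(a,cv2.COLOR_BGR2GRAY),3)
print(cv2.HoughCircles(g,cv2.HOUGH_GRADIENT,1,50,param1=80,param2=25,minRadius=15,maxRadius=60))"
```

```text
clock: 7.65
eef_pos: [559.8, -14.6, 143.8]
tool_rot: [-1.574, 0.0, -1.623]
force: [-0.8, 0.3, -1.0]
width: 65.3
t 7.7 pos [559.4 -13.1 143.9] yaw [-1.574e+00  1.000e-03 -1.621e+00] w 65.0 F [-0.6  0.6  0.3]
shift [  1.5 107.9  26. ] turn [ 0.003 -0.001 -0.001]
None
```

View pics/w6.png

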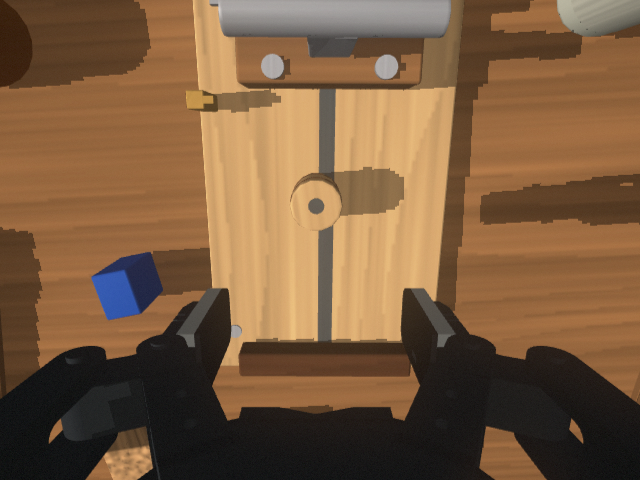

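```bash
python3 -c "
from h import *
w=load('w6');print(onz(w,316,205.5,58),onz(w,217,101,47.5))
"
python3 -m jog '[{"x":2,"y":25,"z":26,"ax":0,"ay":0,"az":0,"grip":65},{"x":2,"y":50,"z":26,"ax":0,"ay":0,"az":0,"grip":65},{"x":2,"y":50,"z":26,"ax":0,"ay":0,"az":0,"grip":65},{"x":2,"y":50,"z":26,"ax":0,"ay":0,"az":0,"grip":65}]'
python3 -c "
from h import *
plan(585,-15.8,36,-1.62)"
```

```text
[584.65876982 -15.82583895  58.        ] [643.73755579  35.6787087   47.5       ]
clock: 8.1
eef_pos: [585.2, -15.5, 94.8]
tool_rot: [-1.574, 0.001, -1.619]
force: [0.3, 1.0, 0.4]
width: 65.0
t 8.1 pos [585.2 -15.5  94.8] yaw [-1.574e+00  1.000e-03 -1.619e+00] w 65.0 F [0.3 1.  0.4]
shift [ 0.4 58.8  0. ] turn [ 0.003  0.001 -0.001]
```

```bash
python3 -m jog '[{"x":0,"y":35,"z":0,"ax":0,"ay":0,"az":0,"grip":65},{"x":0,"y":59,"z":0,"ax":0,"ay":0,"az":0,"grip":65},{"x":0,"y":59,"z":0,"ax":0,"ay":0,"az":0,"grip":65},{"x":0,"y":59,"z":0,"ax":0,"ay":0,"az":0,"grip":15},{"x":0,"y":59,"z":0,"ax":0,"ay":0,"az":0,"grip":15}]'
python3 -m jog '[{"x":0,"y":0,"z":0,"ax":0,"ay":0,"az":0,"grip":15},{"x":0,"y":0,"z":0,"ax":0,"ay":0,"az":0,"grip":15},{"x":0,"y":0,"z":0,"ax":0,"ay":0,"az":0,"grip":15}]'
python3 -m jog '[{"x":0,"y":-40,"z":0,"ax":0,"ay":0,"az":0,"grip":15},{"x":0,"y":-80,"z":0,"ax":0,"ay":0,"az":0,"grip":15},{"x":0,"y":-115,"z":0,"ax":0,"ay":0,"az":0,"grip":15},{"x":0,"y":-115,"z":0,"ax":0,"ay":0,"az":0,"grip":15}]'
python3 -c "
from h import *
plan(445,-320,150,-1.70);snap('wrist','w7')"
```

```text
clock: 8.6
eef_pos: [587.8, -16.9, 38.2]
tool_rot: [-1.568, 0.0, -1.621]
force: [-0.2, -0.1, 0.9]
width: 37.3
clock: 8.9
eef_pos: [588.0, -17.0, 38.5]
tool_rot: [-1.567, 0.0, -1.621]
force: [-1.0, 0.5, 5.5]
width: 28.5
clock: 9.3
eef_pos: [590.5, -17.3, 157.4]
tool_rot: [-1.559, 0.001, -1.621]
force: [1.1, -0.5, -0.3]
width: 28.7
t 9.3 pos [590.5 -17.3 157.4] yaw [-1.559e+00  1.000e-03 -1.621e+00] w 28.7 F [ 1.1 -0.5 -0.3]
shift [ 309.7    5.8 -130.1] turn [-0.011  0.079 -0.001]
```

View pics/w7.png

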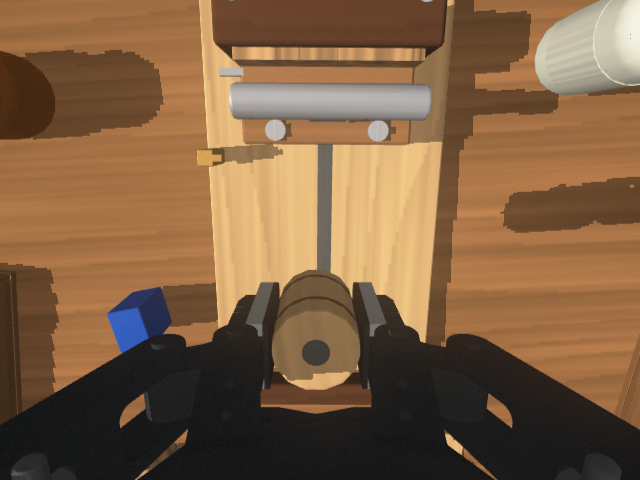

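```bash
python3 -m jog '[{"x":45,"y":0,"z":-19,"ax":0,"ay":0.01,"az":0,"grip":15},{"x":90,"y":0,"z":-38,"ax":0,"ay":0.02,"az":0,"grip":15},{"x":135,"y":0,"z":-57,"ax":0,"ay":0.03,"az":0,"grip":15},{"x":180,"y":0,"z":-75,"ax":0,"ay":0.05,"az":0,"grip":15},{"x":210,"y":0,"z":-88,"ax":0,"ay":0.06,"az":0,"grip":15}]'
python3 -c "
from h import *
plan(445,-320,150,-1.70);snap('wrist','w8')"
```

```text
clock: 9.85
eef_pos: [485.4, -225.8, 150.8]
tool_rot: [-1.573, -0.001, -1.685]
force: [-0.2, -0.1, -0.3]
width: 28.8
t 9.85 pos [ 485.4 -225.8  150.8] yaw [-1.573e+00 -1.000e-03 -1.685e+00] w 28.8 F [-0.2 -0.1 -0.3]
shift [ 98.2   1.  -29.4] turn [0.002 0.015 0.001]
```

View pics/w8.png

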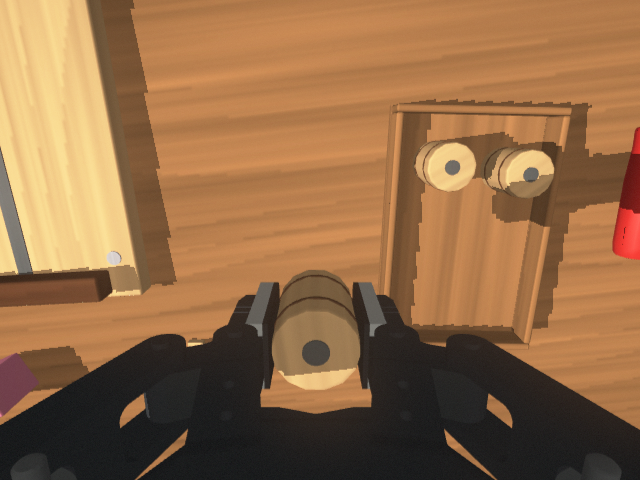

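```bash
python3 -c "
from h import *
w=load('w8')
for p in [(395,104),(572,110),(529,347)]: print(onz(w,*p,26).round(1))
for p in [(453,168),(531,174)]: print(onz(w,*p,45).round(1))
"
python3 -m jog '[{"x":40,"y":0,"z":-12,"ax":0,"ay":0.01,"az":0,"grip":15},{"x":75,"y":0,"z":-22,"ax":0,"ay":0.015,"az":0,"grip":15},{"x":98,"y":0,"z":-29,"ax":0,"ay":0.015,"az":0,"grip":15},{"x":98,"y":0,"z":-29,"ax":0,"ay":0.015,"az":0,"grip":15},{"x":98,"y":0,"z":-29,"ax":0,"ay":0.015,"az":0,"grip":15}]'
python3 -c "
from h import *
plan(445,-320,27,-1.70)"
```

```text
[ 560.9 -283.9   26. ]
[ 544.9 -393.3   26. ]
[ 380.9 -371.2   26. ]
[ 519.9 -312.4   45. ]
[ 511.  -358.9   45. ]
clock: 10.4
eef_pos: [448.1, -316.3, 150.7]
tool_rot: [-1.572, 0.001, -1.697]
force: [0.1, -0.0, -0.1]
width: 28.3
t 10.4 pos [ 448.1 -316.3  150.7] yaw [-1.572e+00  1.000e-03 -1.697e+00] w 28.3 F [ 0.1 -0.  -0.1]
shift [  4.2 123.7  -2.5] turn [ 0.001  0.003 -0.001]
```

```bash
python3 -m jog '[{"x":6,"y":40,"z":-7,"ax":0,"ay":0,"az":0,"grip":15},{"x":6,"y":80,"z":-7,"ax":0,"ay":0,"az":0,"grip":15},{"x":6,"y":110,"z":-7,"ax":0,"ay":0,"az":0,"grip":15},{"x":6,"y":121,"z":-7,"ax":0,"ay":0,"az":0,"grip":15},{"x":6,"y":121,"z":-7,"ax":0,"ay":0,"az":0,"grip":15}]'
python3 -c "
from h import *
plan(440,-322,26,-1.70)"
```

```text
clock: 10.9
eef_pos: [440.8, -319.8, 29.0]
tool_rot: [-1.573, 0.002, -1.694]
force: [-0.0, 0.5, 0.1]
width: 28.3
t 10.9 pos [ 440.8 -319.8   29. ] yaw [-1.573  0.002 -1.694] w 28.3 F [-0.   0.5  0.1]
shift [ 2.3  3.  -0.5] turn [ 0.003  0.006 -0.002]
```

```bash
python3 -m jog '[{"x":0,"y":3,"z":0,"ax":0,"ay":0,"az":0,"grip":15},{"x":0,"y":3,"z":0,"ax":0,"ay":0,"az":0,"grip":15},{"x":0,"y":3,"z":0,"ax":0,"ay":0,"az":0,"grip":50},{"x":0,"y":3,"z":0,"ax":0,"ay":0,"az":0,"grip":50},{"x":0,"y":3,"z":0,"ax":0,"ay":0,"az":0,"grip":50}]'
python3 -m jog '[{"x":0,"y":-50,"z":0,"ax":0,"ay":0,"az":0,"grip":50},{"x":0,"y":-100,"z":0,"ax":0,"ay":0,"az":0,"grip":50},{"x":0,"y":-150,"z":0,"ax":0,"ay":0,"az":0,"grip":50},{"x":0,"y":-180,"z":0,"ax":0,"ay":0,"az":0,"grip":50},{"x":0,"y":-180,"z":0,"ax":0,"ay":0,"az":0,"grip":50}]'
python3 -c "
from h import *
plan(600,-24,210,-0.057);snap('wrist','w9')"
```

```text
clock: 11.4
eef_pos: [441.3, -321.9, 28.0]
tool_rot: [-1.57, -0.0, -1.696]
force: [0.6, 0.1, 0.0]
width: 50.3
clock: 11.9
eef_pos: [443.3, -323.6, 212.3]
tool_rot: [-1.562, -0.004, -1.696]
force: [0.3, 0.0, 0.5]
width: 50.1
t 11.9 pos [ 443.3 -323.6  212.3] yaw [-1.562 -0.004 -1.696] w 50.1 F [0.3 0.  0.5]
shift [-316.8    1.9  117.9] turn [-0.003 -1.639  0.011]
```

View pics/w9.png

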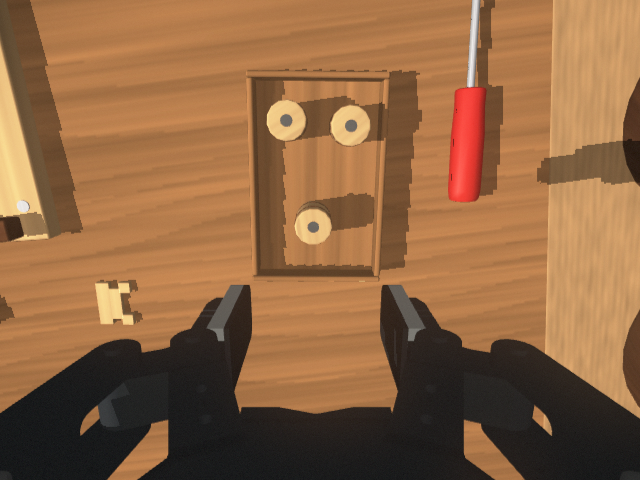

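```bash
python3 -m jog '[{"x":-30,"y":0,"z":10,"ax":0,"ay":-0.14,"az":0,"grip":60},{"x":-60,"y":0,"z":20,"ax":0,"ay":-0.28,"az":0,"grip":60},{"x":-90,"y":0,"z":30,"ax":0,"ay":-0.42,"az":0,"grip":60},{"x":-120,"y":0,"z":40,"ax":0,"ay":-0.56,"az":0,"grip":60},{"x":-150,"y":0,"z":50,"ax":0,"ay":-0.7,"az":0,"grip":60}]'
python3 -c "
from h import *
plan(600,-24,210,-0.057)"
```

```text
clock: 12.45
eef_pos: [508.6, -177.6, 205.8]
tool_rot: [-1.572, 0.002, -0.99]
force: [0.8, -0.8, 0.0]
width: 60.1
t 12.45 pos [ 508.6 -177.6  205.8] yaw [-1.572  0.002 -0.99 ] w 60.1 F [ 0.8 -0.8  0. ]
shift [-78.3  -4.3 160.7] turn [ 0.    -0.933 -0.003]
```

```bash
python3 -m jog '[{"x":-16,"y":-1,"z":32,"ax":0,"ay":-0.14,"az":0,"grip":60},{"x":-32,"y":-2,"z":64,"ax":0,"ay":-0.28,"az":0,"grip":60},{"x":-48,"y":-3,"z":96,"ax":0,"ay":-0.42,"az":0,"grip":60},{"x":-64,"y":-4,"z":128,"ax":0,"ay":-0.56,"az":0,"grip":60},{"x":-78,"y":-4,"z":160,"ax":0,"ay":-0.7,"az":0,"grip":60}]'
python3 -c "
from h import *
plan(640,-25.5,200,-0.057)"
```

```text
clock: 12.95
eef_pos: [600.6, -25.0, 209.7]
tool_rot: [-1.571, 0.003, -0.29]
force: [-0.6, -0.7, -0.7]
width: 60.0
t 12.95 pos [600.6 -25.  209.7] yaw [-1.571  0.003 -0.29 ] w 60.0 F [-0.6 -0.7 -0.7]
shift [37.9  9.6 10.8] turn [-0.    -0.233 -0.003]
```

```bash
python3 -m jog '[{"x":32,"y":10,"z":5,"ax":0,"ay":-0.12,"az":0,"grip":60},{"x":67,"y":30,"z":18,"ax":0,"ay":-0.233,"az":0,"grip":60},{"x":67,"y":30,"z":18,"ax":0,"ay":-0.233,"az":0,"grip":60},{"x":67,"y":30,"z":18,"ax":0,"ay":-0.233,"az":0,"grip":60}]'
python3 -c "
from h import *
snap('wrist','w10');plan(669.5,-27.2,92,-0.057)"
```

```text
clock: 13.35
eef_pos: [668.8, -28.8, 178.2]
tool_rot: [-1.57, 0.006, -0.064]
force: [-1.0, -0.6, 0.1]
width: 60.3
t 13.4 pos [668.9 -28.9 179.7] yaw [-1.571  0.004 -0.064] w 60.1 F [0.7 0.2 0.9]
shift [ 0.8 87.7  1.8] turn [-0.    -0.007 -0.004]
```

View pics/w10.png

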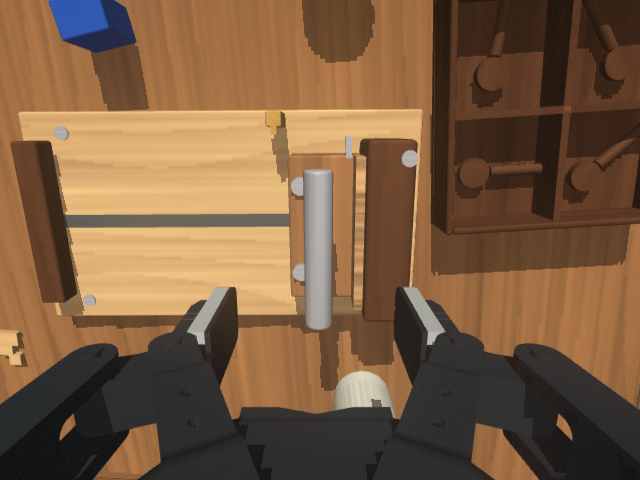

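```bash
python3 -c "
from h import *
w=load('w10');a=w['color'][95:195,250:410,::-1]
cv2.imwrite('pics/c5.png',cv2.resize(a,None,fx=5,fy=5,interpolation=cv2.INTER_CUBIC))
print('bar',onz(w,318.5,171,100),onz(w,317.5,325,100))"
```

```text
bar [672.48084145  16.94590254 100.        ] [666.40217006 -72.76955757 100.        ]
```

View pics/c5.png

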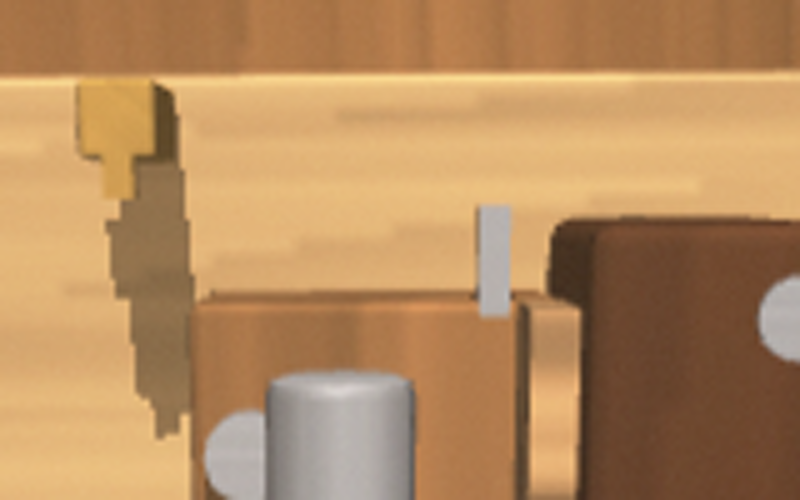

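```bash
python3 -c "
from h import *
w=load('w10')
m=onz(w,250+119/5-.4,95+197/5-.4,47.5);p=onz(w,250+495/5-.4,95+207/5-.4,47.5);print(m,p,(p-m)@[np.cos(.06),-np.sin(.06),0])"
python3 -m jog '[{"x":0.5,"y":25,"z":1,"ax":0,"ay":0,"az":0,"grip":55},{"x":0.5,"y":50,"z":1,"ax":0,"ay":0,"az":0,"grip":55},{"x":0.5,"y":60,"z":1,"ax":0,"ay":0,"az":0,"grip":55},{"x":0.5,"y":60,"z":1,"ax":0,"ay":0,"az":0,"grip":55}]'
python3 -c "
from h import *
plan(669.4,-27.5,92,-0.06)"
```

```text
[644.5711003   37.55348345  47.5       ] [693.11966481  33.23447043  47.5       ] 48.72018862560422
clock: 13.8
eef_pos: [669.4, -28.3, 120.7]
tool_rot: [-1.571, 0.003, -0.063]
force: [-0.6, 0.2, 0.1]
width: 54.3
t 13.8 pos [669.4 -28.3 120.7] yaw [-1.571  0.003 -0.063] w 54.3 F [-0.6  0.2  0.1]
shift [ 0.  28.7  0.8] turn [ 0.001 -0.003 -0.003]
```

```bash
python3 -m jog '[{"x":0,"y":15,"z":1,"ax":0,"ay":0,"az":0,"grip":55},{"x":0,"y":29,"z":1,"ax":0,"ay":0,"az":0,"grip":55},{"x":0,"y":29,"z":1,"ax":0,"ay":0,"az":0,"grip":55},{"x":0,"y":29,"z":1,"ax":0,"ay":0,"az":0,"grip":55},{"x":0,"y":29,"z":1,"ax":0,"ay":0,"az":0,"grip":5}]'
python3 -m jog '[{"x":0,"y":0,"z":0,"ax":0,"ay":0,"az":0,"grip":5},{"x":0,"y":0,"z":0,"ax":0,"ay":0,"az":0,"grip":5},{"x":0,"y":0,"z":0,"ax":0,"ay":0,"az":0,"grip":5},{"x":0,"y":0,"z":0,"ax":0,"ay":0,"az":0,"grip":5}]'
python3 -c "
from h import *
plan(669.4-48.7,-27.5+2.9,92,-0.06)"
```

```text
clock: 14.3
eef_pos: [671.5, -27.0, 92.8]
tool_rot: [-1.571, -0.001, -0.063]
force: [0.7, 0.2, -0.3]
width: 41.9
clock: 14.7
eef_pos: [670.0, -26.9, 93.0]
tool_rot: [-1.571, 0.002, -0.063]
force: [-4.1, 0.3, 5.2]
width: 14.4
t 14.7 pos [670.  -26.9  93. ] yaw [-1.571  0.002 -0.063] w 14.4 F [-4.1  0.3  5.2]
shift [-49.4   1.1  -0.8] turn [ 0.    -0.003 -0.002]
```

```bash
python3 -m jog '[{"x":-10,"y":0,"z":0,"ax":0,"ay":0,"az":0,"grip":5},{"x":-20,"y":0,"z":0,"ax":0,"ay":0,"az":0,"grip":5},{"x":-30,"y":0,"z":0,"ax":0,"ay":0,"az":0,"grip":5},{"x":-40,"y":0,"z":0,"ax":0,"ay":0,"az":0,"grip":5},{"x":-40,"y":0,"z":0,"ax":0,"ay":0,"az":0,"grip":5}]'
python3 -m jog '[{"x":0,"y":0,"z":0,"ax":0,"ay":0,"az":0,"grip":5},{"x":0,"y":0,"z":0,"ax":0,"ay":0,"az":0,"grip":5},{"x":0,"y":0,"z":0,"ax":0,"ay":0,"az":0,"grip":5}]'
python3 -c "
from h import *
w=snap('wrist','w11');snap('side','sd11')
a=w['color'];cv2.imwrite('pics/w11.png',a[:,:,::-1])"
```

```text
clock: 15.2
eef_pos: [634.3, -24.8, 93.1]
tool_rot: [-1.57, -0.008, -0.063]
force: [7.9, -0.6, -6.0]
width: 13.9
clock: 15.5
eef_pos: [635.4, -24.9, 93.0]
tool_rot: [-1.57, -0.009, -0.063]
force: [8.2, -1.5, -5.8]
width: 14.0
```

View pics/w11.png

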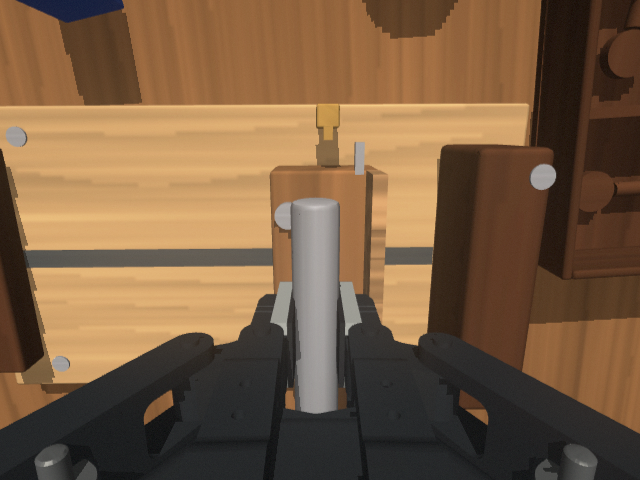

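```bash
python3 -c "
from h import *
w=load('w11');u=np.array([np.cos(.058),-np.sin(.058),0])
m=onz(w,328,138,47.5);p=onz(w,360,143,47.5);print(m,p,(p-m)@u)"
```

```text
[644.87714924  37.91703315  47.5       ] [658.83061676  34.90601382  47.5       ] 14.104545589921004
```

```bash
python3 -m jog '[{"x":-5,"y":0,"z":0,"ax":0,"ay":0,"az":0,"grip":5},{"x":-10,"y":0,"z":0,"ax":0,"ay":0,"az":0,"grip":5},{"x":-15,"y":0,"z":0,"ax":0,"ay":0,"az":0,"grip":5},{"x":-15,"y":0,"z":0,"ax":0,"ay":0,"az":0,"grip":5},{"x":-15,"y":0,"z":0,"ax":0,"ay":0,"az":0,"grip":5}]'
python3 -m jog '[{"x":0,"y":0,"z":0,"ax":0,"ay":0,"az":0,"grip":5},{"x":0,"y":0,"z":0,"ax":0,"ay":0,"az":0,"grip":5},{"x":0,"y":0,"z":0,"ax":0,"ay":0,"az":0,"grip":5},{"x":0,"y":0,"z":0,"ax":0,"ay":0,"az":0,"grip":5},{"x":0,"y":0,"z":0,"ax":0,"ay":0,"az":0,"grip":5}]'
python3 -c "
from h import *
w=snap('wrist','w12');snap('side','sd12');snap('scene','sc12')
cv2.imwrite('pics/c6.png',cv2.resize(w['color'][80:200,260:420,::-1],None,fx=5,fy=5,interpolation=cv2.INTER_CUBIC))"
```

```text
clock: 16.1
eef_pos: [621.2, -24.1, 93.0]
tool_rot: [-1.57, -0.01, -0.063]
force: [9.9, -2.2, -7.7]
width: 13.9
clock: 16.6
eef_pos: [621.3, -24.1, 93.0]
tool_rot: [-1.57, -0.01, -0.063]
force: [10.3, -1.3, -7.3]
width: 13.8
```

View pics/c6.png

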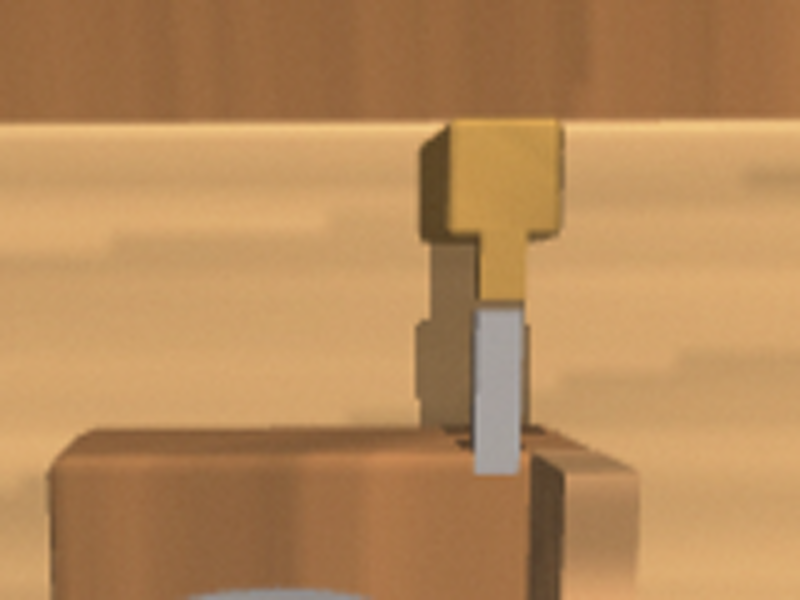

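View pics/sc12.png

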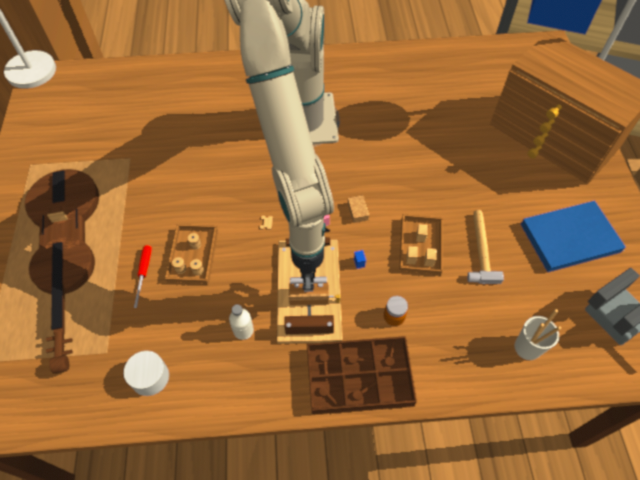

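The pointer (crop 499) meets the brass finger (crop 503) to well under 1 mm. Block and spool stand in their trays, and nothing else has moved.

```bash
python3 -c "
from cell import *
print(finish_job())"
```

```text
the job is handed in; nothing more can be done
None
```

I cleared the slideway, then pulled the jaw open to the marker and handed the job in at about 17 s, with the gripper still holding the crossbar. The block stands in the block tray and the spool in the spool tray; both were let go before I touched the jaw.

- **Jaw opening:** the TCP moved 48.7 mm, against 48.7–48.9 mm measured from the pictures. The last close view shows the pointer level with the brass tip to under 1 mm.
- **Hold:** the arm was still for the last 0.5 s, with a pull of about 10 N at the wrist and the fingers stopped on the bar.
- **Trays and bystanders:** the last scene picture shows three blocks and three spools, each kind in its own tray. The bystanders I could make out look unmoved; I judged this by eye, not by measurement.
- **Small disagreements:** the two views of the spool tray differed by about 8 mm, so I set the spool down near the later, closer estimate. The finger opening read 1–2 mm less than the stated sizes on all three grips, which made no difference. No check failed.

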